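# Four more clicks on the stone tumbler

### The arm

A 6-joint arm with a two-finger parallel gripper is mounted at the origin on the work surface; the furniture and walls round the work are solid. World frame = base frame: x ahead of the robot, y to its left, z up, the work surface at z = 0. Lengths are in mm, angles in degrees, forces in N, time in s.
With the tool pointing down it reaches from about 325 to 775 mm from the base axis. Payload 5.5 kg.
Tool frame: the origin (TCP) lies midway between the tips of the shut fingers; the grasp point (between the pads) lies 19 mm behind it (arm.grasp_offset is the distance from the TCP to the grasp point, in mm); y points along the fingers, z is the direction in which the jaws open and shut, and the axes are right-handed (so a half turn about y gives the same grasp; the last joint's range is limited). The gripper opens to 88 mm and grips with 3 to 60 N. Pads are 20 mm wide; open, the fingers measure 115 mm over their backs; the gripper's body (75 mm by 178 mm) begins 61 mm behind the grasp point.
Start: joints at [62.126, 5.22, 70.514, -0, 104.267, -3.249], TCP at [250.019, 545.442, 222.631] pointing down, gripper open.
Joint ranges: [-164.24, 164.24], [-49.07, 125.15], [9.68, 141.18], [-86.29, 266.29], [3.28, 154.24], [-151.56, 151.56]. Speed limits (degrees/s): [147.25, 147.25, 172.46, 180, 180, 180].

### API

Orientations are given as a 3x3 rotation matrix whose columns are the frame's x, y, z axes.
In Python, from cell import arm gives the robot as it stands. Calls block until the motion is done:
- arm.reach(position, orientation): joint-space move of the TCP to a pose.
- arm.move_linear(position, feed=150, frame=None): straight line of the TCP; frame=None keeps the orientation; feed is the mean speed in mm/s.
- arm.move_j(angles): joint-space move.
- arm.set_gripper(opening): opening from 0.0 (shut) to 1.0 (fully open); the grip force is fixed at half the most; returns when the fingers have stopped.
- arm.wait(seconds).
- arm.solve_ik(position, orientation): joint angles nearest the present ones, or None.
- arm.state(): the state.
- arm.get_image(name): name is "scene" or "top"; returns a dict with "color" (420x560x3 uint8, red, green, blue), "K" (3x3 intrinsics, pixels), "k1" (the pictures are not rectified: a ray, as slopes to the right and down, at radius r is drawn at 1 + k1 r^2 times it, then the intrinsics apply), "R" (3x3) and "t" (3): a world point X has camera coordinates R X + t. Camera axes: x right, y down, z forward; pixel columns grow to the right and rows downward; lengths in mm; the calibration is good to about 2 mm. A picture is of the moment at which its call begins. There is no depth.
A pose or a line that the arm cannot do raises arm.Unreachable and nothing moves.
- arm.job_done(): hands the job in, once; it reports no verdict.
The state is a dict: "time_s": time; "q": joint angles; "joint_velocities": joint speeds; "effort": joint torques, N m; "position": TCP position; "eef_rot": TCP orientation; "contact_force": force on the tool from outside, world axes, zero at the start; "moment": the same for the moment, N m; "width": opening from 0.0 (shut) to 1.0 (fully open).
Only numpy, scipy, OpenCV 4.12 (cv2) and the standard library are available. Lean on these libraries where they do the work, as an engineer would, in place of code of your own. Each camera call takes 0.05 s, during which the arm holds its last target.

### The job

The stone tumbler is to run four hours longer, one click of its dial to the hour: from wherever it stands, push the dial round clockwise by its orange finger bar exactly four clicks, using a fingertip and not pinching the bar. Then press the green start button right down and let go. Leave the cup, the whetstone and the black marker where they are.

Things in the scene. Friction and masses are not known exactly. Their poses are not given: they have to be found in the camera images.
- tumbler: The stone tumbler, fixed to the table. A grey control box, 150 (x) x 200 (y) x 55 mm high, with the dial and the button on its flat top; behind it (+x) a low bed with a black drum on rollers, highest point 128 mm above the table, nearest part of the drum 113 mm from the dial's axis. Origin on the table straight under the dial's axis; the box reaches from -75 to +75 mm in x, -135 to +65 mm in y, the bed to +243 mm in x; z up.
- dial_axis (a point): Point on the dial's vertical axis at the top of its flat black skirt (63 mm above the table). The skirt is a disc of 42 mm radius; a round hub of 12 mm radius rises to 25 mm above this point. The frame turns with the dial: its x axis points along the finger bar, z up.
- dial_tip (a point): Outer end of the dial's orange finger bar, on the bar's mid-plane, 42 mm from the axis and 13 mm above the skirt's top (half-way up the bar). The bar is a fin 12 mm thick that stands 26 mm above the skirt and runs outward from the hub on one side only; the rest of the skirt is bare, so that a fingertip fits beside the bar. At click 0 it points to 120 deg (counter-clockwise from the tumbler's +x), and each click turns it 24 deg clockwise.
- dial (a joint): Dial angle in rad, growing clockwise seen from above; 0 to 4.189 (end stops), a click stop every 0.419 rad (24 deg), 11 white marks on the box. It starts at rest in one of clicks 0 to 3. Between stops a sprung detent resists (about 3.5 N at the bar just out of a stop, easing to nothing half-way, 32 mm from the axis); once half-way (0.21 rad) past a stop the dial snaps on by itself to the next one (within 0.2 s) and stays there, running ahead of a slow fingertip.
- bar_left: The half of the orange finger bar on its counter-clockwise side (the flank that is pushed to turn the dial clockwise). Origin on the dial's axis at the underside of the skirt.
- bar_right: The other half of the orange finger bar, on its clockwise side. Origin as bar_left. Pressing both flanks at once is pinching.
- start_top (a point): Centre of the top of the green start button, 14 mm radius, in a black housing on the control box 100 mm to the right (-y of the tumbler) of the dial's axis. Pressed straight down.
- start (a joint): Travel of the start button in m: 0 released, 0.006 fully down (5 N); it springs back.
- cup: White cup, 76 mm across and 93 mm high, loose, upright, behind and to the left of the tumbler. Origin at the centre of its underside. Leave alone.
- whetstone: Dark grey whetstone, 50 x 88 x 21 mm, loose, lying in front and to the right of the tumbler. Origin at the centre of its underside. Leave alone.
- marker: Black marker pen, 138 x 23 x 16 mm, loose, lying across in front (robot side) of the tumbler. Origin at the centre of its underside. Leave alone.

How it is judged (in metres and radians):
On the way, in this order (a step that is already met when the one before it is completed fails the run):
1. the dial stands four clicks clockwise of where it started, at rest, the button not yet pressed (distance of dial_tip from where it was at the start of the episode between 0.0584 and 0.0662 m and velocity of joint dial between -0.1 and 0.1 rad/s and value of joint start below 0.002 m), for 0.3 s.
2. the start button is pressed down, the dial still at four clicks (distance of dial_tip from where it was at the start of the episode between 0.0584 and 0.0662 m and value of joint start above 0.0045 m), for 0.05 s.
At the end, for the whole second after the job is handed in: The dial rests four clicks (96 deg, within 8) clockwise of its start: the bar's outer end 58.4 to 66.2 mm in a straight line from where it was. The button is up again (under 1.5 mm down). Cup, whetstone and marker lie within 15 mm of where they stood, the cup upright (distance of dial_tip from where it was at the start of the episode between 0.0584 and 0.0662 m and velocity of joint dial between -0.05 and 0.05 rad/s and value of joint start below 0.0015 m and distance of each of cup, whetstone, marker from where it was at the start of the episode below 0.015 m and angle between cup's own z axis and vertical below 0.15 rad); the robot touches nothing.
It fails at once if the finger bar is pinched: both flanks pressed at once (contact force between the fingers and bar_left above 1 N and contact force between the fingers and bar_right above 1 N).
It fails at once if the start button is pressed while the dial is not four clicks on (value of joint start above 0.0045 m and not (distance of dial_tip from where it was at the start of the episode between 0.0584 and 0.0662 m)).
It fails at once if the cup, the whetstone or the marker is moved or lifted more than 20 mm (distance of any of cup, whetstone, marker from where it was at the start of the episode above 0.02 m).
It also fails if it takes over 58 s, if anything falls off the work surface, if the arm or the gripper's body presses on something with over 40 N, if the wrist force passes 120 N, or if a joint passes its speed limit or range.

## Working session

There is one attempt and no reset: what is moved stays moved. The work goes in short steps, each a Python script; the robot and the scene stay as the last script left them, time stands still between calls to the robot, and variables do not carry over. Pictures are saved under pics/ and viewed, and the job is handed in when it is done.

```bash
ls; mkdir -p pics; python3 - <<'E'
from cell import arm
import cv2,numpy as np
for n in("scene","top"):
    d=arm.get_image(n);cv2.imwrite(f"pics/{n}0.png",d["color"][:,:,::-1])
    print(n,d["K"],d["k1"],d["R"],d["t"])
s=arm.state();print(s)
E
```

```text
pics
scene [[466.70614923   0.         291.59378854]
 [  0.         466.70614923 212.38178292]
 [  0.           0.           1.        ]] -0.12050926547163536 [[ 0.72318415 -0.69052314  0.01350863]
 [-0.4362995  -0.4719234  -0.76611425]
 [ 0.53539466  0.54814788 -0.64256242]] [-507.88622503  204.22380196  836.04500808]
top [[477.75268445   0.         276.5958205 ]
 [  0.         477.75268445 204.8524674 ]
 [  0.           0.           1.        ]] -0.16639522106940077 [[ 0.06684622 -0.99774633  0.005818  ]
 [-0.97325911 -0.06648778 -0.21987742]
 [ 0.21976871  0.00903555 -0.97551016]] [-213.50798592  529.4833571  1218.30591497]
{'time_s': 0.1, 'q': array([ 6.21267945e+01,  5.25950921e+00,  7.05726227e+01, -1.83466022e-03,
        1.04267846e+02, -3.24647380e+00]), 'joint_velocities': array([ 0.03387917,  0.03715471, -0.16889886,  0.0480193 ,  0.00041399,
       -0.0674604 ]), 'effort': array([ 2.28074576e-03, -4.47861171e+01, -4.07568026e+01,  6.99639414e-02,
        2.85840256e-02, -1.30617909e-04]), 'position': array([249.89132379, 545.19829366, 221.63572671]), 'eef_rot': array([[ 9.09038487e-01, -7.88354375e-04,  4.16711419e-01],
       [-4.16712159e-01, -1.55700631e-03,  9.09037156e-01],
       [-6.78211109e-05, -9.99998477e-01, -1.74389551e-03]]), 'contact_force': array([-0.15837493, -0.38071283,  0.84529791]), 'moment': array([ 0.0013974 , -0.02579212, -0.03193772]), 'width': 1.0018304873367867}
```

View pics/scene0.png

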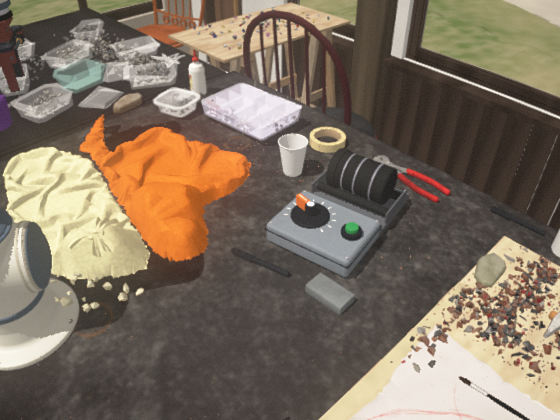

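View pics/top0.png

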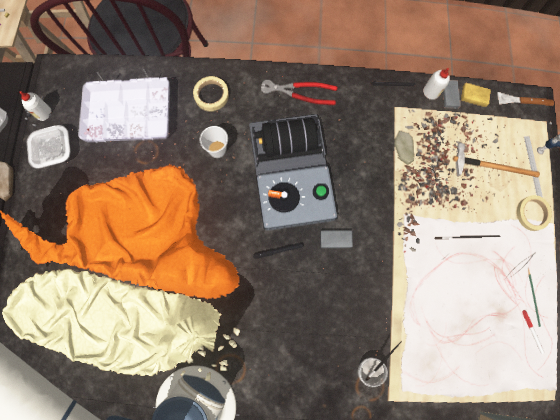

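Both views show the grey tumbler: the dial is at top (285,196), scene (310,212), and the green button at top (321,191), scene (351,229). The orange bar points left in the top view. Next I'll measure these.

```bash
cat > h.py <<'E'
import cv2,numpy as np
def dist(d): return np.array([d["k1"],0,0,0,0.])
def ray(d,uv):
    n=cv2.undistortPoints(np.array(uv,float).reshape(-1,1,2),d["K"],dist(d)).reshape(-1,2)
    R=np.array(d["R"]);c=-R.T@d["t"]
    return c,np.c_[n,np.ones(len(n))]@R
def onplane(d,uv,z):
    c,r=ray(d,uv);return c+r*((z-c[2])/r[:,2])[:,None]
def tri(d1,uv1,d2,uv2):
    c1,a=ray(d1,uv1);c2,b=ray(d2,uv2);a=a[0]/np.linalg.norm(a[0]);b=b[0]/np.linalg.norm(b[0])
    s=np.linalg.lstsq(np.c_[a,-b],c2-c1,rcond=None)[0]
    p,q=c1+s[0]*a,c2+s[1]*b;return (p+q)/2,np.linalg.norm(p-q)
def proj(d,X):
    return cv2.projectPoints(np.array(X,float).reshape(-1,1,3),cv2.Rodrigues(np.array(d["R"]))[0],np.array(d["t"],float),d["K"],dist(d))[0].reshape(-1,2)
def mask(d,col,box):
    hsv=cv2.cvtColor(d["color"],cv2.COLOR_RGB2HSV)
    lo,hi={"green":((45,120,60),(85,255,255)),"orange":((3,150,120),(18,255,255))}[col]
    m=cv2.inRange(hsv,lo,hi);k=np.zeros_like(m);x0,y0,x1,y1=box;k[y0:y1,x0:x1]=255
    return m&k
def blob(m):
    n,l,s,c=cv2.connectedComponentsWithStats(m);i=1+np.argmax(s[1:,4]);return c[i],s[i]
E
python3 - <<'E'
from cell import arm
from h import *
T=arm.get_image("top");S=arm.get_image("scene")
bt={"T":(255,160,340,230),"S":(265,180,390,275)}
for nm,d in(("T",T),("S",S)):
    x0,y0,x1,y1=bt[nm]
    for col in("green","orange"):
        m=mask(d,col,bt[nm]);c,s=blob(m);print(nm,col,c,s)
        if col=="orange":
            p=np.argwhere(m)[:,::-1].astype(float);X=onplane(d,p,89)
            mu=X.mean(0);w,v=np.linalg.eigh(np.cov((X-mu)[:,:2].T));print(mu,np.degrees(np.arctan2(v[1,1],v[0,1])),np.sqrt(w*12))
        else: print(onplane(d,c,75))
    cv2.imwrite(f"pics/z{nm}.png",cv2.resize(d["color"][y0:y1,x0:x1,::-1],None,fx=6,fy=6,interpolation=cv2.INTER_CUBIC))
g=[blob(mask(T,"green",bt["T"]))[0],blob(mask(S,"green",bt["S"]))[0]]
print("green tri",tri(T,g[0],S,g[1]))
E
```

```text
T green [320.60465116 190.5       ] [316 186  10  10  86]
[[ 586.32853514 -291.83255208   75.        ]]
T orange [274.43283582 193.95522388] [268 190  14   9  67]
[ 564.93404993 -169.92963952   89.        ] 84.93607929623828 [20.62333593 34.11860246]
S green [351.2231405  227.76859504] [345 223  14  11 121]
[[ 584.94932658 -295.53977685   75.        ]]
S orange [300.62264151 201.89622642] [296 194  13  17 106]
[ 556.25594258 -178.75639009   89.        ] 58.01283295123712 [20.04596848 43.76148516]
green tri (array([ 587.89999387, -292.60899169,   71.08982104]), np.float64(1.3627691021113217))
```

```bash
python3 -c "
import cv2
for n in 'TS': print(cv2.imread(f'pics/z{n}.png').shape)"
```

```text
(420, 510, 3)
(570, 750, 3)
```

View pics/zT.png

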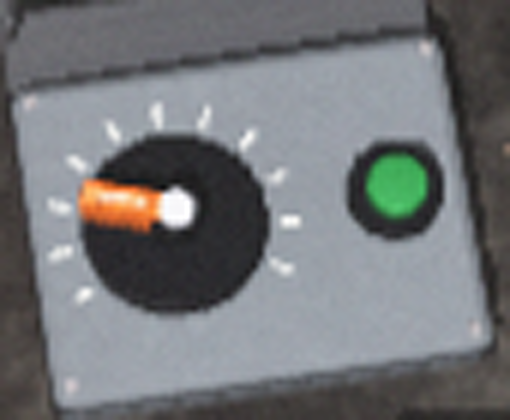

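View pics/zS.png

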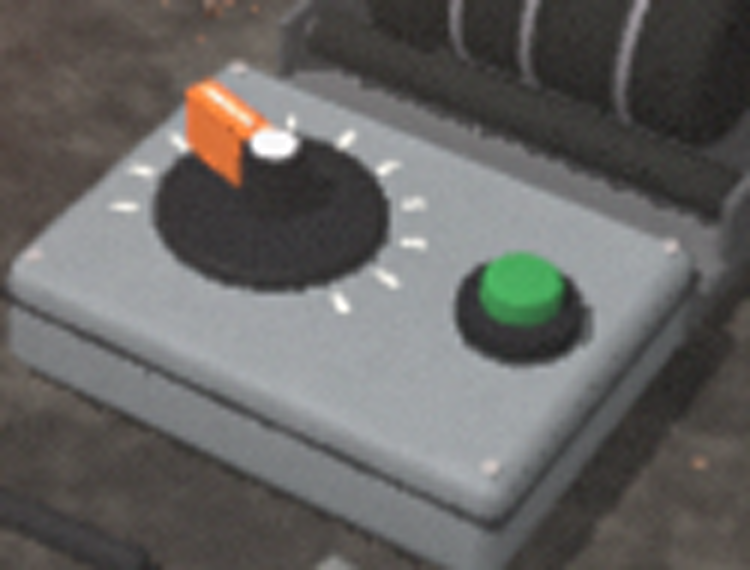

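The top crop shows the hub cap at zoom (178,207) with the bar pointing left. It also shows 11 marks, with the button at (397,185). Next step is to triangulate the hub cap and button, then get the yaw from both and the click from the bar direction.

```bash
python3 - <<'E'
from cell import arm
from h import *
T=arm.get_image("top");S=arm.get_image("scene")
z=lambda d,o,uv:np.array(o)+ (np.array(uv)+.5)/6-.5
def white(d,box):
    hsv=cv2.cvtColor(d["color"],cv2.COLOR_RGB2HSV);m=cv2.inRange(hsv,(0,0,205),(180,60,255))
    k=np.zeros_like(m);x0,y0,x1,y1=box;k[y0:y1,x0:x1]=255;return blob(m&k)
hT,s1=white(T,(275,185,295,205));hS,s2=white(S,(303,196,318,210));print(hT,s1,hS,s2)
h,e=tri(T,hT,S,hS);print("hub",h,e)
bT=z(T,(255,160),(397,184));bS=z(S,(265,180),(522,276))
b,e=tri(T,bT,S,bS);print("btn",b,e)
print(np.linalg.norm((b-h)[:2]))
h88=onplane(T,hT,88)[0];b1=onplane(T,bT,b[2])[0];print("T planes",h88,b1,"S",onplane(S,hS,88)[0],onplane(S,bS,b[2])[0])
for (p,q) in((h,b),(h88,b1)):
    v=q-p;yaw=np.degrees(np.arctan2(v[1],v[0]))+90;print("yaw",yaw,np.linalg.norm(v[:2]))
# skirt from top, z 63: dark blob
for nm,d,x in(("T",T,(262,178,302,214)),("S",S,(288,198,332,230))):
    hsv=cv2.cvtColor(d["color"],cv2.COLOR_RGB2HSV);m=cv2.inRange(hsv,(0,0,0),(180,255,75));k=np.zeros_like(m);k[x[1]:x[3],x[0]:x[2]]=255;m&=k
    n,l,s,c=cv2.connectedComponentsWithStats(m);i=1+np.argmax(s[1:,4]);m=(l==i).astype('u1')
    p=np.vstack(cv2.findContours(m,0,1)[0])[:,0];hu=cv2.convexHull(p)[:,0].astype(float);X=onplane(d,hu,61)
    print(nm,"skirt circle",cv2.minEnclosingCircle(X[:,:2].astype('f4')))
m=mask(T,"orange",(255,160,340,230))
p=np.argwhere(m)[:,::-1].astype(float)
for zz in (89,80):
  X=onplane(T,p,zz); v=X.mean(0)-h88; print("bar dir T",np.degrees(np.arctan2(v[1],v[0])))
# top face of bar (bright) in scene
tp=[z(S,(265,180),q) for q in((188,92),(211,80),(255,118))]
print("S bar-top corners",onplane(S,tp,89))
# screws
print("corner screws T",onplane(T,[z(T,(255,160),q) for q in((29,101),(426,47),(70,386),(474,328))],55))
E
```

```text
[283.91666667 194.08333333] [282 192   5   5  24] [310.11538462 203.34615385] [307 201   7   5  26]
hub [ 566.95693882 -195.18728922   88.41905877] 1.2859690624487474
btn [ 587.30705242 -292.72771666   77.33761244] 2.2242336567192877
99.64066493780118
T planes [ 566.53304036 -194.80098022   88.        ] [ 586.42548735 -291.99271719   77.33761244] S [ 567.95187434 -195.11433796   88.        ] [ 588.37077044 -293.25567805   77.33761244]
yaw 11.78472175809398 99.64066493780118
yaw 11.567101172632306 99.20656824631334
T skirt circle ((566.1915283203125, -195.0187225341797), 41.421321868896484)
S skirt circle ((565.7537841796875, -198.9622039794922), 41.64954376220703)
bar dir T 93.58903600262212
bar dir T 88.49616778499882
S bar-top corners [[ 565.17790465 -155.2254364    89.        ]
 [ 576.10236902 -155.77993304   89.        ]
 [ 572.15342247 -181.92827784   89.        ]]
corner screws T [[ 619.71207522 -125.2717525    55.        ]
 [ 657.869677   -304.23525803   55.        ]
 [ 489.94799151 -153.25024309   55.        ]
 [ 528.35750425 -331.40568929   55.        ]]
```

Measured values:
- **Dial axis:** about (567,-195). The hub cap triangulates to z = 88.4, against 88 expected.
- **Button:** 99.6 mm from the axis, against 100 expected.
- **Yaw:** 11.7°. The box screws give 12.0°.
- **Bar:** 84.8° in world, so 73° relative to the tumbler. That is click 2 (72°), and the target is click 6.

Now for the push path and an IK check along it.

```bash
cat > p.py <<'E'
import numpy as np
D=np.array([567.,-195.]);YAW=11.7;A0=72+YAW
def rot(zdeg):
    a=np.radians(zdeg);z=np.array([np.cos(a),np.sin(a),0]);y=np.array([0,0,-1.]);return np.c_[np.cross(y,z),y,z]
def pose(th,gap,SG,zz,r=32,half=13.5):
    a=np.radians(th);R=np.array([np.cos(a),np.sin(a)]);t=np.array([-np.sin(a),np.cos(a)])
    return np.r_[D+r*R+(6+half+gap)*t,zz],rot(th+90*SG)
E
python3 - <<'E'
from cell import arm
from p import *
for SG in(1,-1):
    for th in (A0,A0-48,A0-96):
        for z in(70,200):
            q=arm.solve_ik(*pose(th,8,SG,z));print(SG,round(th),z,None if q is None else np.round(q))
E
```

```text
1 84 70 None
1 84 200 None
1 36 70 [ -18.    6.   85.    0.   89. -144.]
1 36 200 [ -18.    5.   73.    0.  102. -144.]
1 -12 70 [-19.  11.  80.  -0.  89. -97.]
1 -12 200 [-19.  10.  68.  -0. 102. -97.]
-1 84 70 [-20.   1.  90.  -0.  89. -14.]
-1 84 200 [-20.  -0.  78.  -0. 102. -14.]
-1 36 70 [-18.   6.  85.   0.  89.  36.]
-1 36 200 [-18.   5.  73.   0. 102.  36.]
-1 -12 70 [-19.  11.  80.   0.  89.  83.]
-1 -12 200 [-19.  10.  68.   0. 102.  83.]
```

SG=-1 is reachable along the whole path. I'll shut the gripper, go above the start point and look.

```bash
python3 - <<'E'
from cell import arm
from p import *
import cv2
arm.set_gripper(0.0)
P,R=pose(A0,8,-1,200)
arm.reach(P,R)
arm.move_linear(np.r_[P[:2],105],feed=120)
s=arm.state();print(s["time_s"],s["position"],P,s["contact_force"],s["width"])
for n,b in(("scene",(250,120,400,270)),("top",(220,110,360,250))):
    d=arm.get_image(n);x0,y0,x1,y1=b
    cv2.imwrite(f"pics/a_{n}.png",cv2.resize(d["color"][y0:y1,x0:x1,::-1],None,fx=4,fy=4,interpolation=cv2.INTER_CUBIC))
E
```

```text
5.2833 [ 543.6626382  -160.33813261  106.02931102] [ 543.17757168 -160.17555587  200.        ] [-0.22316991 -0.61178098  0.76710573] 0.006224329322695665
```

View pics/a_scene.png

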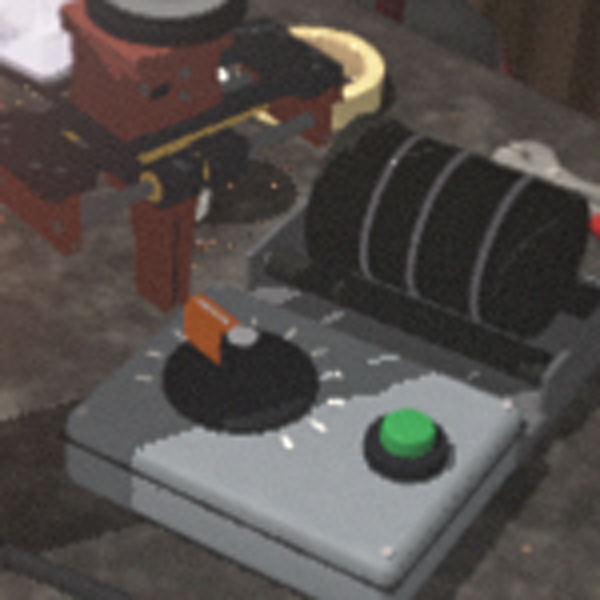

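View pics/a_top.png

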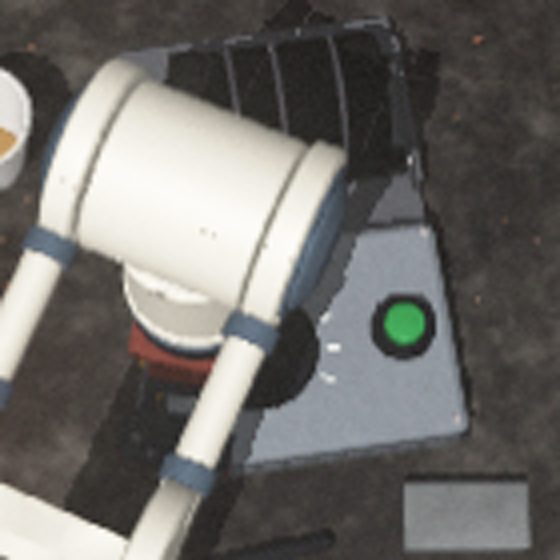

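The scene crop shows the shut fingers hanging just in front of the bar on its counter-clockwise side, with the tip near zoom (165,305). The bar hasn't moved. I'll lower the tip and push in steps, watching the force.

```bash
cat > log.py <<'E'
E
python3 - <<'E'
from cell import arm
from p import *
P,R=pose(A0,8,-1,71)
arm.move_linear(P,feed=60)
def st(l):
    s=arm.state();f=s["contact_force"];print(l,round(s["time_s"],2),s["position"].round(1),f.round(1),flush=True);return f
f0=st("down")
if abs(f0[2])<5:
    arm.move_linear(pose(A0,1,-1,71)[0],feed=40);st("near")
    for k in (8,16,24,32,40,48):
        P,R=pose(A0-k,0,-1,71);arm.move_linear(P,feed=40,frame=R);f=st(k)
        if np.linalg.norm(f-f0)>20: print("STOP");break
import cv2
d=arm.get_image("scene");x0,y0,x1,y1=(250,120,400,270)
cv2.imwrite("pics/b.png",cv2.resize(d["color"][y0:y1,x0:x1,::-1],None,fx=4,fy=4,interpolation=cv2.INTER_CUBIC))
E
```

```text
down 6.1 [ 543.2 -160.2   71. ] [ 0.8 -0.2  0. ]
near 6.42 [ 550.6 -161.    71.3] [-0.7  0.1  0.1]
8 6.72 [ 555.8 -159.3   71. ] [-1.8 -0.7  0.5]
16 7.02 [ 561.1 -158.    71. ] [0.3 0.5 0.4]
24 7.31 [ 566.3 -157.6   71. ] [ 0.3  0.4 -0.2]
32 7.6 [ 571.2 -157.9   70.9] [-0.6  0.5  0.5]
40 7.89 [ 576.6 -158.8   71. ] [ 0.1  0.4 -0.6]
48 8.18 [ 581.6 -160.6   71. ] [-0.7 -0.6  0. ]
```

View pics/b.png

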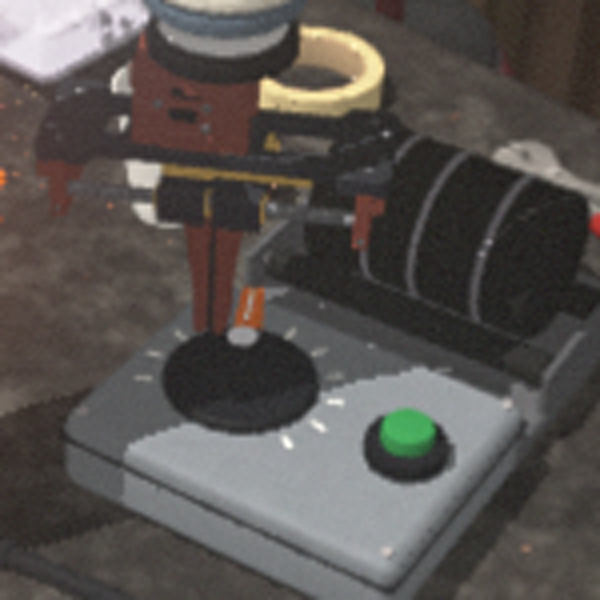

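The scene crop shows the bar turned to point away from the camera at zoom (250,305), with the finger tapering to a narrower tip behind it. I'll measure the bar's angle.

```bash
cat >> h.py <<'E'
def barangle(d,D,yaw):
    hsv=cv2.cvtColor(d["color"],cv2.COLOR_RGB2HSV)
    c=proj(d,[[D[0],D[1],76]])[0]
    m=cv2.inRange(hsv,(3,140,90),(20,255,255));k=np.zeros_like(m);cv2.circle(k,tuple(int(v) for v in c),30,255,-1);m&=k
    if cv2.countNonZero(m)<10: return None
    b,s=blob(m)
    out=[]
    for n in range(11):
        a=np.radians(120-24*n+yaw);u=np.array([np.cos(a),np.sin(a)])
        X=np.r_[D+27*u,78];out.append((n,round(float(np.linalg.norm(proj(d,[X])[0]-b)),1)))
    return b,s[4],sorted(out,key=lambda t:t[1])[:3]
E
python3 - <<'E'
from cell import arm
from h import *
from p import D,YAW
for n in("scene","top"): print(n,barangle(arm.get_image(n),D,YAW))
import cv2
print("first pic",barangle({**arm.get_image("scene"),"color":cv2.imread("pics/scene0.png")[:,:,::-1].copy()},D,YAW))
d=arm.get_image("scene");print((proj(d,[arm.state()["position"]])[0]-[250,120])*4)
E
```

```text
scene (array([312.36363636, 196.54545455]), np.int32(44), [(4, 3.0), (5, 5.8), (3, 6.7)])
top None
first pic (array([300.76315789, 201.49122807]), np.int32(114), [(2, 1.1), (1, 3.1), (3, 5.9)])
[211.40849796 317.64648255]
```

The bar is at click 4, two clicks on, so the tapered fingertip lags by about 6 mm. Going on to k=96 is safe for either fingertip width.

```bash
python3 - <<'E'
from cell import arm
from p import *
from h import *
def st(l):
    s=arm.state();f=s["contact_force"];print(l,round(s["time_s"],2),s["position"].round(1),f.round(1),flush=True);return f
for k in (56,64,72,80,88,96):
    P,R=pose(A0-k,0,-1,71);arm.move_linear(P,feed=40,frame=R);f=st(k)
    d=arm.get_image("scene");print(barangle(d,D,YAW))
    if np.linalg.norm(f)>20: print("STOP");break
arm.wait(.3)
for n,b in(("scene",(250,120,400,270)),("top",(220,110,360,250))):
    d=arm.get_image(n);x0,y0,x1,y1=b
    cv2.imwrite(f"pics/c_{n}.png",cv2.resize(d["color"][y0:y1,x0:x1,::-1],None,fx=4,fy=4,interpolation=cv2.INTER_CUBIC))
E
```

```text
56 8.72 [ 586.  -162.7   71. ] [-1.8  1.4  1.9]
(array([312.35416667, 196.60416667]), np.int32(48), [(4, 2.9), (5, 5.8), (3, 6.7)])
64 9.07 [ 590.6 -165.8   71. ] [ 0.4  1.1 -0.2]
(array([314.4, 197.9]), np.int32(60), [(4, 3.2), (5, 3.5), (6, 7.8)])
72 9.41 [ 594.3 -169.6   71. ] [-0.3 -0.   0.2]
(array([317.62244898, 200.40816327]), np.int32(98), [(5, 1.2), (6, 3.8), (4, 6.2)])
80 9.75 [ 597.5 -173.2   71. ] [-1.1  1.4  0.6]
(array([317.87368421, 200.62105263]), np.int32(95), [(5, 1.5), (6, 3.4), (4, 6.5)])
88 10.09 [ 600.4 -178.    71. ] [-0.3  0.4 -0.3]
(array([319.20338983, 201.97457627]), np.int32(118), [(6, 1.5), (5, 3.1), (7, 5.3)])
96 10.43 [ 602.4 -182.9   71. ] [-0.6  0.1  0.4]
(array([320.93150685, 203.87671233]), np.int32(146), [(6, 1.0), (7, 2.7), (5, 5.5)])
```

View pics/c_scene.png

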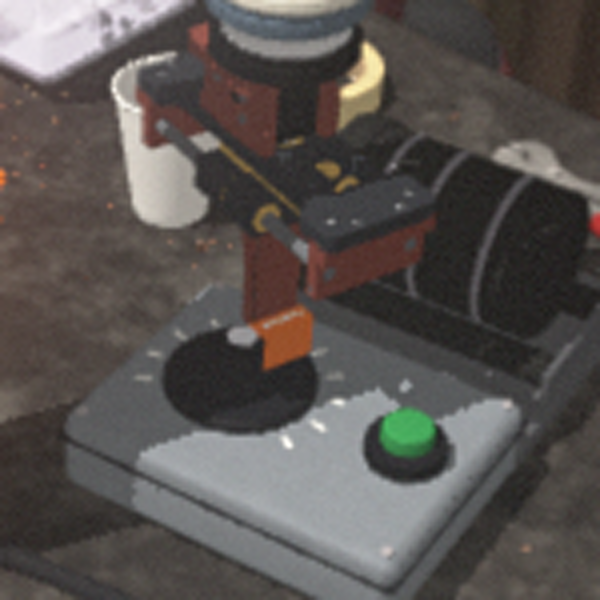

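The bar now seems to be at click 6, with its tip at zoom (312,330). I'll back off, lift clear and move away, then check with both cameras before touching the button.

```bash
python3 - <<'E'
from cell import arm
from p import *
from h import *
P,R=pose(A0-96,10,-1,71)
arm.move_linear(P,feed=60);P[2]=200;arm.move_linear(P,feed=150)
print(barangle(arm.get_image("scene"),D,YAW))
arm.reach([430,-20,240],R)
print(arm.state()["time_s"])
T=arm.get_image("top");S=arm.get_image("scene")
print(barangle(T,D,YAW),barangle(S,D,YAW))
m=mask(T,"orange",(262,160,310,230));p=np.argwhere(m)[:,::-1].astype(float)
for zz in(89,80):
    X=onplane(T,p,zz).mean(0)[:2]-D;print(np.degrees(np.arctan2(X[1],X[0])),A0-96)
for n,d,b in(("scene",S,(250,140,400,270)),("top",T,(220,110,360,250))):
    x0,y0,x1,y1=b
    cv2.imwrite(f"pics/d_{n}.png",cv2.resize(d["color"][y0:y1,x0:x1,::-1],None,fx=4,fy=4,interpolation=cv2.INTER_CUBIC))
E
```

```text
(array([321.14285714, 204.30827068]), np.int32(133), [(6, 1.5), (7, 2.3), (8, 5.4)])
13.1917
(array([286.42222222, 185.91111111]), np.int32(45), [(6, 0.6), (5, 4.0), (7, 4.3)]) (array([321.02222222, 204.04444444]), np.int32(135), [(6, 1.2), (7, 2.5), (5, 5.7)])
-12.42340264190411 -12.299999999999997
-11.400486810543898 -12.299999999999997
```

View pics/d_top.png

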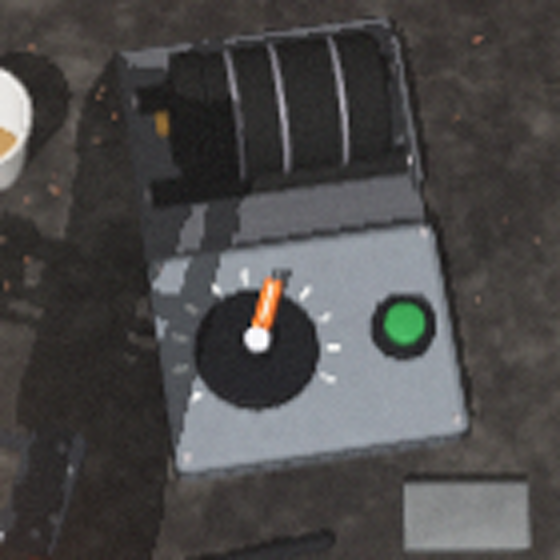

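View pics/d_scene.png

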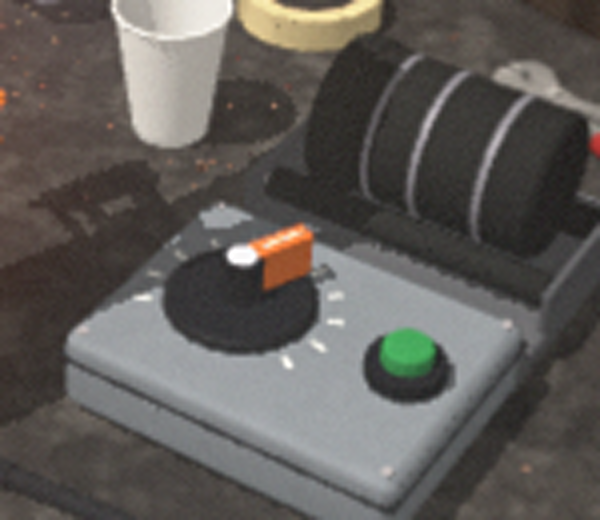

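Both views show click 6. The bar measures -12.4° against -12.3° expected, and the other objects haven't moved. I'll re-check the start click on the first top picture, then press the button.

```bash
python3 - <<'E'
from cell import arm
from p import *
from h import *
r=barangle({**arm.get_image("top"),"color":cv2.imread("pics/top0.png")[:,:,::-1].copy()},D,YAW);print("start click",r)
assert r[2][0][0]==2
B=np.array([587.,-292.6]);R=rot(A0-96-90)
arm.reach([*B,160],R)
arm.move_linear([*B,84],feed=80)
def st(l):
    s=arm.state();f=s["contact_force"];print(l,round(s["time_s"],2),s["position"].round(1),f.round(1),flush=True);return f
f0=st("above")
for z in np.arange(81,66,-1.):
    arm.move_linear([*B,z],feed=20);f=st(z)
    if f[2]-f0[2]>12: break
arm.wait(.2);st("hold")
S=arm.get_image("scene");print(barangle(S,D,YAW));x0,y0,x1,y1=(250,140,400,270)
cv2.imwrite("pics/e.png",cv2.resize(S["color"][y0:y1,x0:x1,::-1],None,fx=4,fy=4,interpolation=cv2.INTER_CUBIC))
E
```

```text
start click (array([274.2987013 , 194.02597403]), np.int32(77), [(2, 1.0), (1, 3.2), (3, 4.9)])
above 15.68 [ 587.4 -292.8   84.9] [-1.2 -0.5  0.5]
81.0 15.97 [ 587.  -292.6   81. ] [ 0.8  0.2 -0.8]
80.0 16.23 [ 587.  -292.6   79.9] [ 0.4  0.9 -0.2]
79.0 16.48 [ 587.  -292.6   78.9] [-0.  -0.   0.3]
78.0 16.73 [ 587.  -292.6   77.9] [ 0.3 -0.2 -0.3]
77.0 16.98 [ 587.1 -292.7   77.3] [-0.2  0.3  1.7]
76.0 17.23 [ 587.1 -292.7   76.2] [ 0.  -0.6  1.8]
75.0 17.48 [ 587.1 -292.7   75.2] [ 0.2 -0.4  1.6]
74.0 17.73 [ 587.1 -292.7   74.1] [0.4 0.  2.8]
73.0 17.98 [ 587.1 -292.7   73.2] [0.3 0.2 4. ]
72.0 18.23 [ 587.1 -292.6   72.1] [ 0.1 -0.4  4.6]
71.0 18.48 [ 587.1 -292.7   71.4] [-0.4 -0.   5.8]
70.0 18.73 [ 587.2 -292.7   71.3] [-0.9  1.   9.1]
69.0 18.98 [ 587.2 -292.7   71.2] [-3.3  3.1 11.5]
68.0 19.23 [ 587.2 -292.7   71.1] [-5.   2.3 15. ]
hold 19.43 [ 587.2 -292.7   71.2] [-5.4  3.  15.5]
(array([321.06060606, 204.45454545]), np.int32(132), [(6, 1.6), (7, 2.2), (8, 5.3)])
```

View pics/e.png

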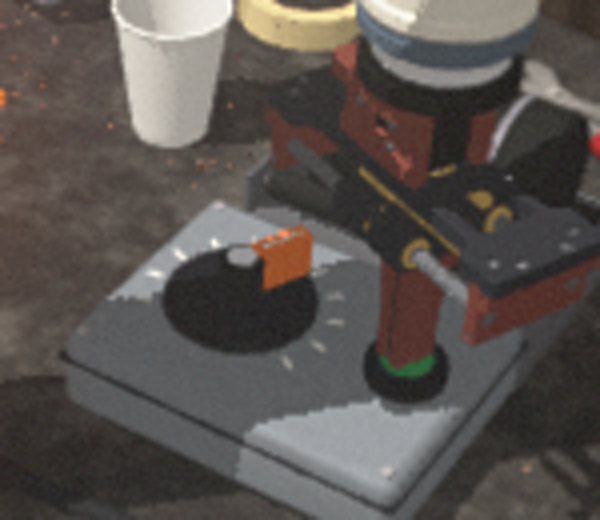

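The button bottomed after about 6 mm, from z 77.3 to 71.2, with the spring reaching about 5 N and then a hard stop. The picture shows it pressed level, with the green only just visible at zoom (410,365), and the bar unchanged. Now to release, retreat and make a last check.

```bash
python3 - <<'E'
from cell import arm
from p import *
from h import *
B=[587.,-292.6]
arm.move_linear([*B,85],feed=40);arm.move_linear([*B,200],feed=120)
arm.reach([430,-20,240],rot(A0-96-90));arm.wait(.5)
T=arm.get_image("top");S=arm.get_image("scene")
print(barangle(T,D,YAW),barangle(S,D,YAW))
for n,d in(("top",T),("scene",S)):
    cv2.imwrite(f"pics/f_{n}.png",d["color"][:,:,::-1])
    print(n,blob(mask(d,"green",(255,160,340,230) if n=="top" else (265,180,390,275))))
    o=cv2.imread(f"pics/{n}0.png")
    # shift of loose things (first vs. now)
    for nm,b in {"top":{"marker":(248,236,310,264),"stone":(315,224,358,252),"cup":(194,120,234,162)},"scene":{"marker":(226,242,296,280),"stone":(300,270,360,316),"cup":(272,128,312,180)}}[n].items():
        x0,y0,x1,y1=b;f=lambda i:cv2.cvtColor(i,cv2.COLOR_BGR2GRAY)[y0:y1,x0:x1].astype(np.float32)
        print(nm,np.round(cv2.phaseCorrelate(f(o),f(d["color"][:,:,::-1].copy()),cv2.createHanningWindow((x1-x0,y1-y0),cv2.CV_32F)),2))if 0 else print(nm,cv2.phaseCorrelate(f(o),f(d["color"][:,:,::-1].copy())))
s=arm.state();print(s["time_s"],s["position"],s["contact_force"])
E
```

```text
(array([286.42222222, 185.91111111]), np.int32(45), [(6, 0.6), (5, 4.0), (7, 4.3)]) (array([321.12592593, 204.16296296]), np.int32(135), [(6, 1.4), (7, 2.4), (8, 5.6)])
top (array([320.55172414, 190.52873563]), array([316, 186,  10,  10,  87], dtype=int32))
marker ((0.3605740784700231, 0.0013350552786519643), 0.7090958779056867)
stone ((0.3669939475812569, 0.007345224733441569), 0.9550033182568021)
cup ((-0.006676392855453628, 0.5749317408832972), 0.9549938548935785)
scene (array([351.37096774, 227.82258065]), array([345, 223,  14,  11, 124], dtype=int32))
marker ((0.30455348898673407, 0.06516689520925567), 0.7823596984148026)
stone ((0.04511927404351468, -0.08032419457572004), 0.9920330555902587)
cup ((-0.014057012013232395, 0.01393907594850674), 0.9845844554680365)
22.9667 [430.03217653 -20.0656983  239.98206242] [-0.01864567 -0.51721174  0.6736177 ]
```

View pics/f_scene.png

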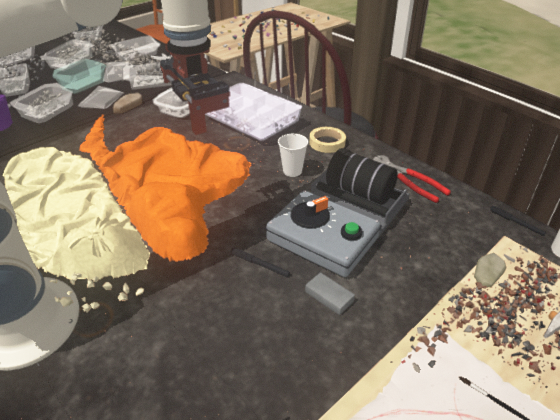

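View pics/f_top.png

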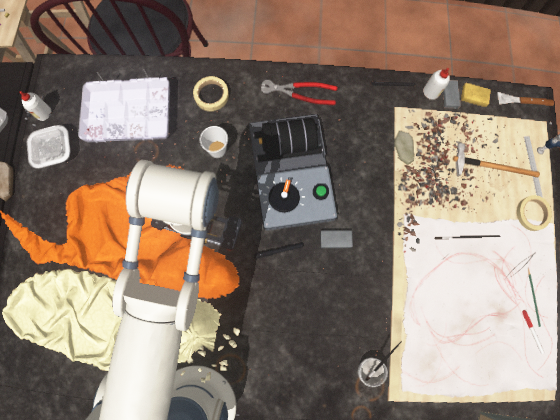

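The button is back up, with its green blob at top (320.6,190.5), the same as at the start. The bar is at click 6, the loose objects have shifted less than 0.6 px, and the arm is clear.

```bash
python3 -c "
from cell import arm
arm.job_done()"
```

```text
the job is handed in; nothing more can be done
```

I pushed the dial four clicks clockwise, pressed the green start button fully down and let it go. I handed the job in at about 23 s of the 58 s allowed; no verdict is reported.

- **Dial:** it started at click 2 and now stands at click 6. The bar measures -12.4° against -12.3° expected, and both cameras agree. I pushed only the counter-clockwise flank, with the shut fingertips.
- **Start button:** it went down about 6 mm to a hard stop at about 15 N. The pictures show it back at its starting position.
- **Cup, whetstone and marker:** they shifted less than 0.6 px between the first and last pictures, roughly 1.5 mm at most. That is within image noise and shading differences.
- **Arm:** it is parked clear of everything, with no contact force showing.

One thing differed from my plan: the fingertips taper, so the dial ran about 10° behind the angle I commanded. I allowed for that by checking the bar in the pictures as it turned. The scene camera separates neighbouring clicks less sharply (about 1.4 px off for click 6, 2.4 px for click 7), but the top camera was clear (0.6 px for click 6, 4.0 px for the next best).

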